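# Rake a slide tray out of a deep slide dryer

### The job

Stop the slide dryer's blower: press the sprung plunger on the small control box all the way down, then let it go. Then take the rake by its handle, reach with its blade into the steel tray lying deep in the dryer's tunnel and draw the tray out, without touching it with the gripper, until it rests flat and wholly on the railed apron, clear of the tunnel's mouth. Finally stand the rake upright on the bench top, clear of the dryer, and leave everything else where it stands.

Things in the scene. Friction and masses are not known exactly. Their poses are not given: they have to be found in the camera images.
- dryer: Slide dryer fixed to the bench: a straight tunnel with one open mouth. Origin: middle of the mouth at bench level; x runs into the tunnel, y across it, z up. Dark steel floor 5 mm thick. Inside 84 wide (y -42 to 42), closed at x = 221 by the blower housing (to x = 291, 115 tall). Walls 6 thick, 110 tall; the +y wall is low with wires above. Roof and apron: see their points. Place and yaw vary.
- dryer_roof (a point): Middle of the top of the tunnel's roof, a grille of three 4 mm wires along it with 17 mm gaps, too narrow for a gripper; z 110 (underside) to 115 mm above the bench.
- dryer_apron (a point): Middle of the apron, on its floor (85 mm out from the mouth, 5 mm above the bench): the tunnel's floor goes on, open-topped, from dryer x = 0 to x = -170. A rail 6 thick, its top 15 mm above the bench, runs along each side, 84 between them; no stop at the end.
- tray: Loose open-topped steel tray, empty, 100 long (x) x 60 wide (y) x 26 tall, walls and floor 3 thick, 0.14 to 0.28 kg. Origin: centre of its underside. At the start it lies deep in the tunnel, its x nearly along the dryer's x (within 4 degrees) and its centre 130 to 154 mm in from the mouth.
- rake: Loose long-reach rake, 233 mm long, 0.14 kg, standing on its handle's foot and its blade. Origin: under the handle's centre, at the foot's underside; x runs along the shaft to the blade, z up. Black handle: foot 50 (x) x 44 (y) x 8 tall, grip block 50 x 24 above it up to z = 60. Aluminium shaft 10 wide, z 36 to 44, to x = 205. Balances near the handle's blade-side end.
- rake_grip (a point): Centre of the rake's grip block, 36 mm above the foot's underside; 24 mm wide across the rake's y, gripped from above.
- rake_blade (a point): Middle of the lower edge of the rake's blade, at x = 205, y = 0, z = 0 in the rake's frame. The blade is a plate 6 thick (rake x 202 to 208), 30 wide (y) and 46 tall (z 0 to 46).
- console: Grey control box fixed to the bench, 80 (x) x 110 (y) x 55 tall, place varies. Origin: centre of its underside. The stop plunger stands on its top.
- plunger_top (a point): Centre of the top of the steel plunger, a round cap 40 mm across; it moves straight down.
- plunger (a joint): Travel of the stop plunger in m: 0 is up (released), 0.014 fully down; springs back by itself, about 9 N at the bottom.
- bottle: Bystander, loose: closed reagent bottle, 68 mm across, 150 mm tall. Origin: centre of its underside.
- beaker: Bystander, loose: glass beaker, 68 mm across, 85 mm tall. Origin: centre of its underside.
- jar: Bystander, loose: lidded amber jar, 68 mm across, 85 mm tall. Origin: centre of its underside.
- petri: Bystander, loose: closed petri dish, 90 mm across, 16 mm tall. Origin: centre of its underside.
- phone: Bystander, loose: telephone lying flat, 72 x 148 x 9 mm. Origin: centre of its underside.
- slidebox: Bystander, loose: grey slide box, 98 x 85 x 34 mm. Origin: centre of its underside.
Things that resemble listed ones, but are neither listed nor needed, are in the scene too. What is shaped like the console but blue is not meant.

How it is judged (in metres and radians):
On the way, in this order (a step that is already met when the one before it is completed fails the run):
1. the stop plunger is pressed fully down (at least 12 of its 14 mm) (value of joint plunger above 0.012 m), for 0.1 s.
2. the plunger is released and the rake is lifted off the bench (value of joint plunger below 0.003 m and height (world z) of rake above 0.025 m and height (world z) of rake_blade above 0.015 m), for 0.1 s.
3. the rake's blade is down inside the tray while the tray is still deep in the tunnel (its centre more than 90 mm in) (x of tray in the frame of dryer above 0.09 m and x of rake_blade in the frame of tray between -0.05 and 0.05 m and y of rake_blade in the frame of tray between -0.03 and 0.03 m and z of rake_blade in the frame of tray below 0.022 m), for 0.1 s.
4. the tray has been drawn wholly out of the mouth onto the apron (x of tray in the frame of dryer between -0.122 and -0.052 m and z of tray in the frame of dryer below 0.01 m and y of tray in the frame of dryer between -0.022 and 0.022 m and angle between tray's own z axis and vertical below 0.1 rad), for 0.2 s.
At the end, for the whole second after the job is handed in: Tray at rest, flat (0.1 rad) on the apron, centre 52 to 122 mm out from the mouth, within 22 mm of the middle line. Rake at rest on the bench, upright (0.06 rad), foot and blade within 3 mm of the bench, blade off the apron, touching neither dryer nor tray. Plunger back up (3 mm) (all of step 4 and linear speed of each of tray, rake below 0.01 m/s and height (world z) of each of rake, rake_blade below 0.003 m and angle between rake's own z axis and vertical below 0.06 rad and contact force between rake and dryer below 0.1 N and contact force between rake and tray below 0.1 N and (x of rake_blade in the frame of dryer below -0.172 m or y of rake_blade in the frame of dryer below -0.05 m or y of rake_blade in the frame of dryer above 0.05 m) and value of joint plunger below 0.003 m).
It fails at once if the robot touches the tray itself (contact force between any of the fingers, the arm and tray above 0.3 N).
It fails at once if the tray is tipped by more than 0.4 rad (angle between tray's own z axis and vertical above 0.4 rad).
It fails at once if a bystander is pushed more than 25 mm or tipped over (distance of any of bottle, beaker, jar, petri, phone, slidebox from where it was at the start of the episode above 0.025 m or angle between any of bottle, beaker, jar, petri, phone, slidebox's own z axis and vertical above 0.5 rad).
It also fails if it takes over 72 s, if anything falls off the work surface, if the arm or the gripper's body presses on something with over 40 N, if the wrist force passes 120 N, or if a joint passes its speed limit or range.

### The arm

A 6-joint arm with a two-finger parallel gripper is mounted at the origin on the work surface. World frame = base frame: x ahead of the robot, y to its left, z up, the work surface at z = 0. Lengths are in mm, angles in rad, forces in N, time in s.
With the tool pointing down it reaches from about 250 to 800 mm from the base axis. Payload 8.5 kg.
Tool frame: the origin (TCP) lies midway between the tips of the shut fingers; the grasp point (between the pads) lies ctrl.grasp_offset behind it (ctrl.grasp_offset is the distance from the TCP to the grasp point, in mm); z points along the fingers, x is the direction in which the jaws open and shut, and the axes are right-handed (so a half turn about z gives the same grasp; the last joint's range is limited). The gripper opens to 85 mm and grips with 20 to 120 N. Pads are 22 mm wide; open, the fingers measure 114 mm over their backs; the gripper's body (76 mm by 85 mm) begins 54 mm behind the grasp point. The pads swing forward as they close: fully open they stand 13 mm farther back than shut.
Start: joints at [1.21, 0.238, -0.013, 1.319, 0, 1.571], TCP at [185.32, 491.157, 231.276] pointing down, gripper open.
Joint ranges: [-2.66, 2.66], [-1.03, 1.9], [-1.14, 1.46], [-1.82, 2.27], [-1.45, 1.34], [-3.14, 3.14]. Speed limits (rad/s): [2.22, 2.22, 2.79, 3.14, 3.14, 3.14].

### API

Orientations are given as a rotation vector (axis times angle).
In Python, from bench import monitor, viewer, order, ctrl gives the robot as it stands.
- The arm moves only by the tool drive_tool, never from a script. Its argument "moves" is a list of rows, each a list of 2 entries, a list of its own where there are three numbers: the shift along the tool's x, y, z in m, then the turn about the tool's z in rad. A call has 1 to 10 rows; each row is the pose to reach, as a shift and turn from the pose commanded when the call began, along the tool's axes at that moment; what a row does not reach only later rows make up. A row lasts 1/8 s, in which the tool goes at most 62.5 mm and 10.7 degrees, less where a joint would pass 70% of its speed; a pose out of reach is approached as far as the arm can. A call with a gripper value outside its range is refused whole. "fingers" is the opening, from -1 (shut) to 1 (fully open), so that 0 is half open, set as the call begins (left out, the last holds). The fingers move at their own pace and stop on an object; "grip_force" is the grip in N (left out, the last holds). Time passes only in rows, so rows that repeat a pose let the fingers close. It gives the time, the measured TCP pose, the force and the opening at its end, in the units of the state.
- monitor.get_state(): the state, without advancing time (a new reading comes with each control period).
- viewer.capture(name): name is "side" or "top"; returns the picture (480x640x3 uint8, blue, green, red); there is no depth.
- viewer.camera_info(name): a dict with "mtx" (3x3 intrinsics, pixels), "k1" (the pictures are not rectified: a ray, as slopes to the right and down, at radius r is drawn at 1 + k1 r^2 times it, then the intrinsics apply), "T" (4x4, takes a point from camera to world coordinates). Camera axes: x right, y down, z forward; pixel columns grow to the right and rows downward; lengths in mm; the calibration is good to about 2 mm. A picture is of the moment at which its call begins. camera_info takes no time and is no camera call.
- order.close_job(): hands the job in, once; it reports no verdict.
The state is a dict: "clock": time; "joint_positions": joint angles; "dq": joint speeds; "effort": joint torques, N m; "position": TCP position; "tool_rot": TCP orientation; "force": force on the tool from outside, world axes, zero at the start; "ft_torque": the same for the moment, N m; "gripper_width": finger opening in mm.
Only numpy, scipy, OpenCV 4.12 (cv2) and the standard library are available. Lean on these libraries where they do the work, as an engineer would, in place of code of your own. Each camera call takes 0.05 s, during which the arm holds its last target. There are 200 camera calls.

## Working session

There is one attempt and no reset: what is moved stays moved. The work goes in short steps, Python scripts to look and compute and a tool call to move; the robot and the scene stay as the last step left them, time stands still between calls to the robot, and variables do not carry over. Pictures are saved under pics/ and viewed, about 8 in all and at most 12, crops included, and the job is handed in when it is done.

Besides the shell and the picture viewer there is one more tool, called after ">>>" by a JSON object that holds its "api" and its "payload", one argument or row to a line. drive_tool: Moves the arm, as the interface text tells. Its arguments: {"type":"object","properties":{"moves":{"type":"array","items":{"type":"array"}},"fingers":{"type":"number"},"grip_force":{"type":"number"}},"required":["moves"]}

```bash
mkdir -p pics; ls
python3 - <<'E'
from bench import monitor, viewer, order, ctrl
import cv2,numpy as np
for n in("top","side"):
    im=viewer.capture(n); cv2.imwrite(f"pics/{n}0.png",im)
    i=viewer.camera_info(n); print(n,np.round(i["mtx"],1).tolist(),i["k1"],np.round(i["T"],3).tolist())
print(monitor.get_state(), ctrl.grasp_offset)
E
```

```text
pics
top [[566.8, 0.0, 317.0], [0.0, 566.8, 234.8], [0.0, 0.0, 1.0]] -0.008367461045969186 [[-0.007, -0.996, 0.083, 425.619], [-1.0, 0.007, -0.006, -47.839], [0.005, -0.084, -0.996, 1511.328], [0.0, 0.0, 0.0, 1.0]]
side [[475.7, 0.0, 321.4], [0.0, 475.7, 240.6], [0.0, 0.0, 1.0]] 0.003158930189958914 [[0.817, -0.403, 0.414, 145.932], [-0.577, -0.593, 0.561, -640.599], [0.019, -0.697, -0.717, 837.578], [0.0, 0.0, 0.0, 1.0]]
{'clock': 0.1, 'joint_positions': array([ 1.20998865e+00,  2.38722321e-01, -1.41238396e-02,  1.31919786e+00,
       -1.30140428e-06,  1.57079719e+00]), 'dq': array([-0.00116933,  0.00048717,  0.00334166, -0.0010534 ,  0.00054714,
        0.00047506]), 'effort': array([ 5.75572576e-04, -5.39717174e+01,  3.47000170e+01,  1.33722954e-02,
        1.37590018e-05, -1.06547891e-06]), 'position': array([185.21787342, 490.86948401, 230.75905765]), 'tool_rot': array([ 2.58339256e+00,  1.78639852e+00, -1.61047971e-03]), 'force': array([ 0.26789616,  0.170347  , -0.78819226]), 'ft_torque': array([-0.0325262 ,  0.02792924,  0.00660254]), 'gripper_width': 85.70187286860101} 18.700000000000003
```

View pics/top0.png

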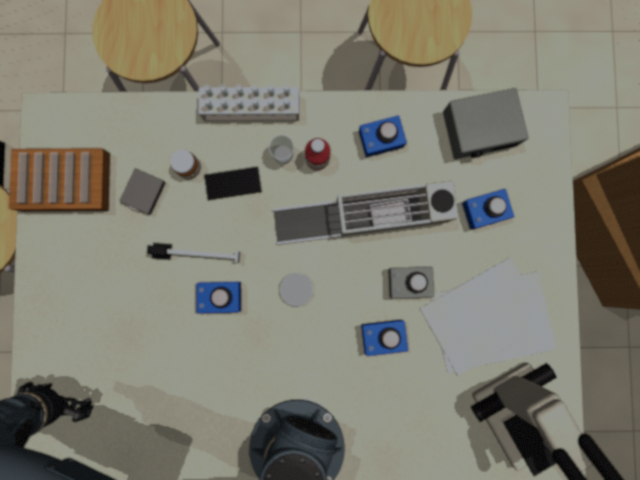

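View pics/side0.png

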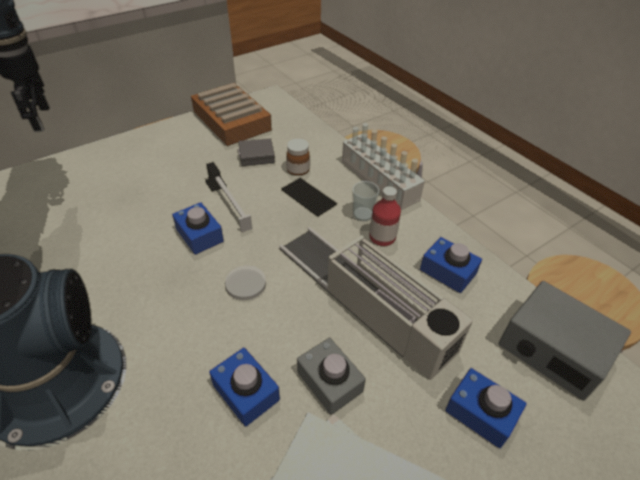

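The top view shows one grey console at (412,283), which is (330,375) in the side view. The boxes at (220,297), (385,338), (382,136) and (489,208) are blue, so they aren't meant, and the dark instrument at (485,123) has no plunger. The dryer's mouth is at about (338,215), with the apron to its left. The rake's handle is at (160,251) and its blade at (238,257). I'll enlarge these in one crop.

```bash
cat > h.py <<'E'
import numpy as np,cv2
from bench import monitor,viewer,order,ctrl
def ray(n,p):
    i=viewer.camera_info(n); K=i["mtx"]; T=np.array(i["T"]); k=i["k1"]
    d=np.array([(p[0]-K[0][2])/K[0][0],(p[1]-K[1][2])/K[1][1]]); s=d.copy()
    for _ in range(10): s=d/(1+k*(s@s))
    v=T[:3,:3]@np.r_[s,1]; return T[:3,3],v/np.linalg.norm(v)
def plane(n,p,z):
    o,v=ray(n,p); return o+v*(z-o[2])/v[2]
def tri(pt,ps):
    a,u=ray("top",pt); b,v=ray("side",ps)
    t=np.linalg.lstsq(np.c_[u,-v],b-a,rcond=None)[0]; p,q=a+u*t[0],b+v*t[1]
    return (p+q)/2,np.linalg.norm(p-q)
def px(n,X):
    i=viewer.camera_info(n); K=i["mtx"]; T=np.array(i["T"])
    c=np.linalg.inv(T)@np.r_[X,1]; s=c[:2]/c[2]; s=s*(1+i["k1"]*(s@s)); return s[0]*K[0][0]+K[0][2],s[1]*K[1][1]+K[1][2]
E
python3 - <<'E'
import cv2,numpy as np
t=cv2.imread("pics/top0.png")
a=cv2.resize(t[170:310,265:465],None,fx=4,fy=4,interpolation=cv2.INTER_CUBIC)
cv2.imwrite("pics/c1.png",a)
b=cv2.resize(t[235:275,140:250],None,fx=7,fy=7,interpolation=cv2.INTER_CUBIC)
s=cv2.imread("pics/side0.png")
c=cv2.resize(s[155:235,195:260],None,fx=4,fy=4,interpolation=cv2.INTER_CUBIC)
o=np.zeros((600,770,3),np.uint8);o[:280]=b;o[280:600,:260]=c
d=cv2.resize(s[335:415,290:370],None,fx=4,fy=4,interpolation=cv2.INTER_CUBIC);o[280:600,300:620]=d
cv2.imwrite("pics/c2.png",o)
E
```

```text
(no output)
```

View pics/c1.png

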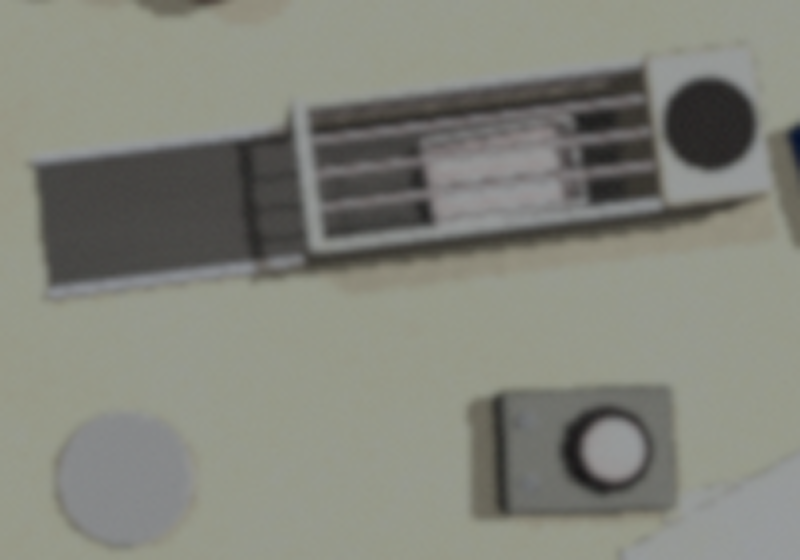

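View pics/c2.png

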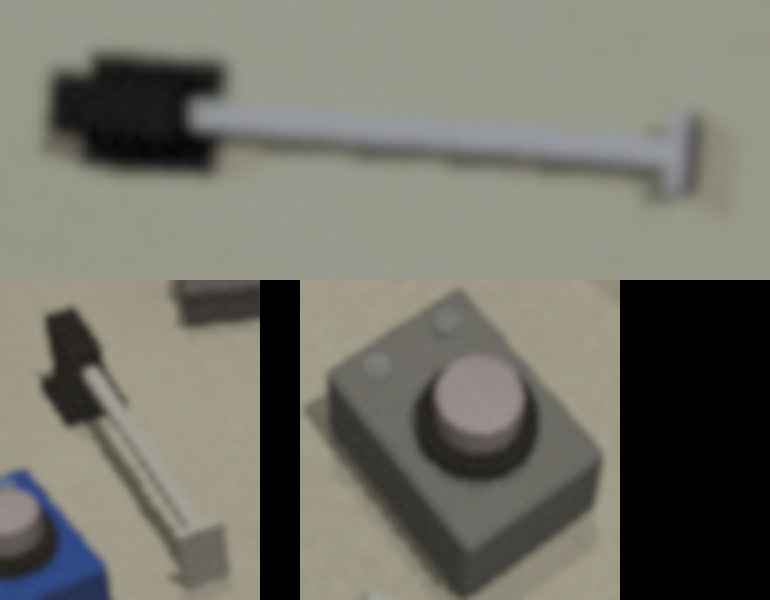

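Run:
```python
from h import *
np.set_printoptions(precision=1,suppress=True)
C=lambda x,y:(265+x/4,170+y/4)
R=lambda x,y:(140+x/7,235+y/7)
S=lambda x,y:(290+(x-300)/4,335+(y-280)/4)
print("plunger",tri(C(613,449),S(478,395)))
print("apron end corners",plane("top",C(36,164),15),plane("top",C(48,294),15))
B=[plane("top",C(*p),115) for p in[(645,60),(750,45),(768,190),(665,207)]]
print("blower",B)
M=[plane("top",C(*p),115) for p in[(297,103),(318,250)]]; print("mouth",M)
e=(plane("top",C(36,164),15)+plane("top",C(48,294),15))/2
bb=(B[1]+B[2])/2; d=bb-e; print("axis",d,np.hypot(*d[:2]),np.degrees(np.arctan2(d[1],d[0])))
print("tray corners z31",[plane("top",C(*p),31) for p in[(420,135),(572,112),(585,200),(430,228)]])
print("blade",plane("top",R(683,150),46),"shaft0",plane("top",R(200,112),44),plane("top",R(660,147),44))
print("foot corners z8",plane("top",R(220,168),8),plane("top",R(85,160),8),"grip back z60",plane("top",R(52,73),60),plane("top",R(52,138),60))
```

```text
plunger (array([ 424.5, -310.2,   82.4]), np.float64(1.7338168424428806))
apron end corners [615.1  57.5  15. ] [528.5  49.6  15. ]
blower [array([ 665.3, -329.1,  115. ]), array([ 674.4, -395. ,  115. ]), array([ 583.3, -403.7,  115. ]), array([ 573.1, -339.4,  115. ])]
mouth [array([ 639.6, -111.8,  115. ]), array([ 547.8, -123.8,  115. ])]
axis [  57.1 -452.9  100. ] 456.45640925970207 -82.81931074235854
tray corners z31 [array([ 630.7, -196.5,   31. ]), array([ 645.4, -297. ,   31. ]), array([ 587. , -304.4,   31. ]), array([ 569.1, -202.1,   31. ])]
blade [493.6 149.5  46. ] shaft0 [508.9 328.5  44. ] [494.8 158.3  44. ]
foot corners z8 [489.7 329.8   8. ] [493.1 381.    8. ] grip back z60 [522.7 378.8  60. ] [498.9 378.4  60. ]
```

```bash
cat >> h.py <<'E'
from scipy.spatial.transform import Rotation as Ro
def go(x,y,z,yaw,p=None):
    s=monitor.get_state(); R=Ro.from_rotvec(s["tool_rot"]).as_matrix()
    sh=R.T@(np.array([x,y,z])-s["position"])/1000
    a=np.arctan2(R[1,0],R[0,0]); t=-(np.radians(yaw)-a); t=(t+np.pi)%(2*np.pi)-np.pi
    print("pos",s["position"].round(1),"yaw",np.degrees(a).round(2),"tilt",R[:,2].round(4),"shift",sh.round(4),"turn",t.round(4),"F",s["force"].round(1),"clock",s["clock"])
E
python3 - <<'E'
from h import *
go(424.5,-310.2,130,-4.6)
print([plane("top",p,z).round() for p,z in [((317,147),150),((282,144),85),((185,157),85)]])
E
```

```text
pos [185.2 490.9 230.8] yaw 69.33 tilt [-4.0e-04 -1.2e-03 -1.0e+00] shift [-0.6649  0.5067  0.1016] turn 1.2903 F [ 0.3  0.2 -0.8] clock 0.1
[array([755., -57., 150.]), array([779.,  32.,  85.]), array([747., 280.,  85.])]
```

>>> {"api": "drive_tool", "payload": {
  "moves": [
    [[-0.665,0.507,0.0],1.29],
    [[-0.665,0.507,0.0],1.29],
    [[-0.665,0.507,0.0],1.29],
    [[-0.665,0.507,0.0],1.29],
    [[-0.665,0.507,0.0],1.29],
    [[-0.665,0.507,0.0],1.29],
    [[-0.665,0.507,0.0],1.29],
    [[-0.665,0.507,0.0],1.29],
    [[-0.665,0.507,0.0],1.29],
    [[-0.665,0.507,0.0],1.29]
  ],
  "fingers": -1,
  "grip_force": 80
}}

```text
clock: 1.35
position: [364.3, -109.5, 231.4]
tool_rot: [3.139, -0.127, 0.001]
force: [1.3, 0.9, 0.3]
gripper_width: -0.2
```

```bash
python3 -c "
from h import *
go(424.5,-310.2,110,-4.6)"
```

```text
pos [ 364.3 -109.5  231.4] yaw -4.62 tilt [ 6.e-04 -1.e-04 -1.e+00] shift [0.0761 0.1952 0.1215] turn -0.0003 F [1.3 0.9 0.3] clock 1.35
```

>>> {"api": "drive_tool", "payload": {
  "moves": [
    [[0.076,0.195,0.08],0],
    [[0.076,0.195,0.12],0],
    [[0.076,0.195,0.12],0],
    [[0.076,0.195,0.12],0],
    [[0.076,0.195,0.12],0],
    [[0.076,0.195,0.12],0],
    [[0.076,0.195,0.12],0],
    [[0.076,0.195,0.12],0]
  ]
}}

```text
clock: 2.35
position: [424.8, -307.1, 112.4]
tool_rot: [3.138, -0.124, 0.002]
force: [-0.4, -1.4, 0.0]
gripper_width: -0.1
```

Run:
```python
from h import *
go(424.5,-310.2,83,-4.6)
t=viewer.capture("top");s=viewer.capture("side")
o=np.hstack([cv2.resize(i,(400,400),interpolation=cv2.INTER_CUBIC) for i in(t[230:330,365:465],s[310:410,285:385])])
cv2.imwrite("pics/c3.png",o)
```

```text
pos [ 424.8 -307.1  112.4] yaw -4.52 tilt [ 0.0013 -0.001  -1.    ] shift [-0.0001  0.0031  0.0294] turn 0.0014 F [-0.4 -1.4  0. ] clock 2.35
```

View pics/c3.png

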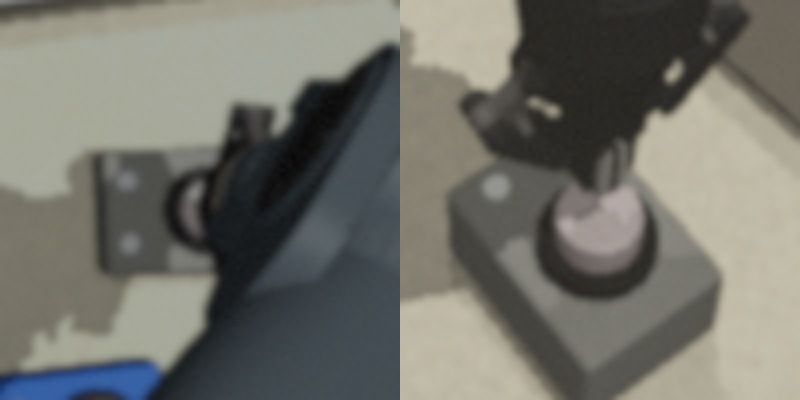

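The fingertips, at (608,185) in the side crop, are directly above the cap at (598,215). I'll press now.

>>> {"api": "drive_tool", "payload": {
  "moves": [
    [[0,0.002,0.015],0],
    [[0,0.002,0.029],0],
    [[0,0.002,0.034],0],
    [[0,0.002,0.038],0],
    [[0,0.002,0.04],0],
    [[0,0.002,0.041],0],
    [[0,0.002,0.042],0],
    [[0,0.002,0.042],0]
  ]
}}

```text
clock: 3.45
position: [424.4, -309.8, 70.9]
tool_rot: [3.138, -0.126, 0.002]
force: [-4.9, 3.7, 24.7]
gripper_width: -0.3
```

>>> {"api": "drive_tool", "payload": {
  "moves": [
    [[0,0,0.0005],0],
    [[0,0,0.001],0],
    [[0,0,0.001],0]
  ]
}}

```text
clock: 3.82
position: [424.5, -309.8, 70.8]
tool_rot: [3.138, -0.126, 0.003]
force: [-7.5, 5.3, 34.0]
gripper_width: -0.1
```

The plunger is on its hard stop: force rose 9 N for 0.1 mm of travel. Now I'll let it go and move to the rake.

>>> {"api": "drive_tool", "payload": {
  "moves": [
    [[0,0,-0.03],0],
    [[0,0,-0.08],0],
    [[0,0,-0.12],0],
    [[0,-0.1,-0.14],0],
    [[0,-0.1,-0.14],0],
    [[0,-0.1,-0.14],0]
  ],
  "fingers": 1
}}

```text
clock: 4.58
position: [432.3, -208.1, 208.6]
tool_rot: [-3.139, 0.121, -0.0]
force: [-0.8, -0.6, -0.8]
gripper_width: 85.2
```

Run:
```python
from h import *
go(510,353.7,150,-4.6)
```

```text
pos [ 432.3 -208.1  208.6] yaw -4.42 tilt [ 1.e-04  1.e-04 -1.e+00] shift [ 0.0341 -0.5661  0.0587] turn 0.0031 F [-0.8 -0.6 -0.8] clock 4.575
```

>>> {"api": "drive_tool", "payload": {
  "moves": [
    [[0.034,-0.561,0],0],
    [[0.034,-0.561,0],0],
    [[0.034,-0.561,0],0],
    [[0.034,-0.561,0],0],
    [[0.034,-0.561,0],0],
    [[0.034,-0.561,0],0],
    [[0.034,-0.561,0],0],
    [[0.034,-0.561,0.04],0],
    [[0.034,-0.561,0.09],0],
    [[0.034,-0.561,0.09],0]
  ]
}}

```text
clock: 5.82
position: [510.6, 347.4, 114.6]
tool_rot: [3.137, -0.124, -0.004]
force: [-0.2, -0.5, -0.3]
gripper_width: 85.4
```

>>> {"api": "drive_tool", "payload": {
  "moves": [
    [[0,0,0],0],
    [[0,0,0],0]
  ]
}}

```text
clock: 6.08
position: [511.4, 345.5, 118.5]
tool_rot: [3.138, -0.127, -0.0]
force: [-0.6, -0.0, 0.7]
gripper_width: 84.9
```

Run:
```python
from h import *
go(509.6,348.7,16,-4.6)
t=viewer.capture("top");s=viewer.capture("side")
o=np.hstack([cv2.resize(i,(400,400),interpolation=cv2.INTER_CUBIC) for i in(t[205:305,145:245],s[135:235,175:275])])
cv2.imwrite("pics/c4.png",o)
```

```text
pos [511.4 345.5 118.5] yaw -4.62 tilt [-3.e-04 -7.e-04 -1.e+00] shift [-0.0021 -0.0031  0.1025] turn -0.0003 F [-0.6 -0.   0.7] clock 6.075
```

View pics/c4.png

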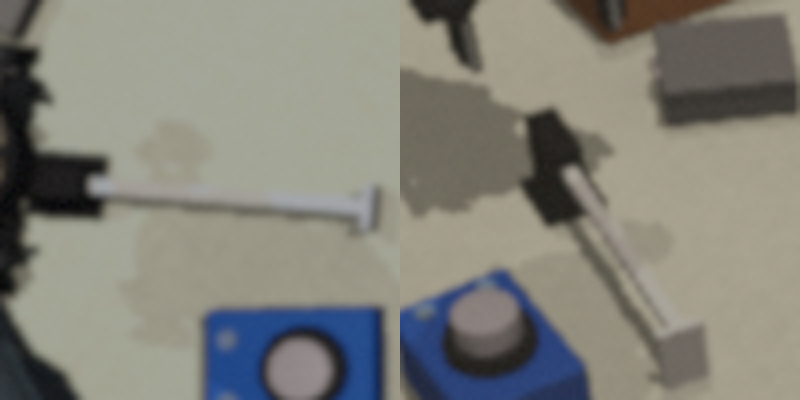

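The gripper hangs over the handle. In the side crop its fingers are at (460,40) and (610,20), and the handle is at (548,125).

>>> {"api": "drive_tool", "payload": {
  "moves": [
    [[-0.002,-0.003,0.03],0],
    [[-0.002,-0.003,0.06],0],
    [[-0.002,-0.003,0.085],0],
    [[-0.002,-0.003,0.1],0],
    [[-0.002,-0.003,0.101],0],
    [[-0.002,-0.003,0.101],0]
  ]
}}

```text
clock: 6.92
position: [509.9, 349.8, 18.4]
tool_rot: [-3.138, 0.126, -0.002]
force: [-0.0, 0.2, 0.4]
gripper_width: 85.5
```

>>> {"api": "drive_tool", "payload": {
  "moves": [
    [[0,0,0],0],
    [[0,0,0],0],
    [[0,0,0],0],
    [[0,0,0],0],
    [[0,0,0],0],
    [[0,0,0],0]
  ],
  "fingers": -1,
  "grip_force": 80
}}

```text
clock: 7.68
position: [509.5, 349.8, 17.7]
tool_rot: [-3.139, 0.126, -0.001]
force: [0.2, 0.0, 5.7]
gripper_width: 23.5
```

Run:
```python
from h import *
go(509.6,348.7,76,-4.6)
```

```text
pos [509.5 349.8  17.7] yaw -4.58 tilt [ 6.e-04  4.e-04 -1.e+00] shift [ 0.0002  0.0011 -0.0583] turn 0.0004 F [0.2 0.  5.7] clock 7.675
```

Gripped: the opening reads 23.5 mm against a 24 mm block. Next I'll lift, line up with the tunnel axis, and stop with the blade 40 mm short of the mouth.

>>> {"api": "drive_tool", "payload": {
  "moves": [
    [[0,0,-0.02],0],
    [[0,0,-0.045],0],
    [[0,0,-0.065],0],
    [[0,0,-0.065],0]
  ]
}}

```text
clock: 8.18
position: [509.9, 350.0, 83.2]
tool_rot: [-3.138, 0.126, -0.002]
force: [-0.2, -0.2, -1.5]
gripper_width: 23.2
```

```bash
cat >> h.py <<'E'
YD=-82.8; M=np.array([593.,-114.]); GX=4.0; GZ=17.7
def blade(bx,by,bz,yaw=YD):  # blade target in dryer frame -> move
    d=np.array([np.cos(np.radians(YD)),np.sin(np.radians(YD))]); n=np.array([-d[1],d[0]])
    r=np.array([np.cos(np.radians(yaw)),np.sin(np.radians(yaw))])
    q=M+bx*d+by*n-(205-GX)*r
    go(q[0],q[1],bz+GZ,yaw+90)
E
python3 - <<'E'
from h import *
blade(-40,0,45)
E
```

```text
pos [509.9 350.   83.2] yaw -4.58 tilt [ 0.0016  0.0011 -1.    ] shift [0.0707 0.22   0.0203] turn -0.2057 F [-0.2 -0.2 -1.5] clock 8.175
```

>>> {"api": "drive_tool", "payload": {
  "moves": [
    [[0.04,0.05,0.0],-0.1],
    [[0.07,0.1,0.0],-0.206],
    [[0.071,0.16,0.01],-0.206],
    [[0.071,0.21,0.02],-0.206],
    [[0.071,0.22,0.02],-0.206],
    [[0.071,0.22,0.02],-0.206],
    [[0.071,0.22,0.02],-0.206]
  ]
}}

```text
clock: 9.05
position: [562.8, 125.9, 62.2]
tool_rot: [-3.135, -0.2, -0.0]
force: [0.3, 0.5, -1.9]
gripper_width: 23.2
```

Run:
```python
from h import *
blade(-40,0,45)
t=viewer.capture("top");s=viewer.capture("side")
cv2.imwrite("pics/top5.png",t);cv2.imwrite("pics/side5.png",s)
a=cv2.resize(t[170:270,225:465],(800,333),interpolation=cv2.INTER_CUBIC)
b=cv2.resize(s[200:320,260:560],(667,267),interpolation=cv2.INTER_CUBIC)
o=np.zeros((600,800,3),np.uint8);o[:333]=a;o[333:,:667]=b
cv2.imwrite("pics/c5.png",o)
```

```text
pos [562.8 125.9  62.2] yaw 7.29 tilt [ 3.e-04  3.e-04 -1.e+00] shift [-0.0001  0.0008 -0.0005] turn 0.0015 F [ 0.3  0.5 -1.9] clock 9.05
```

View pics/c5.png

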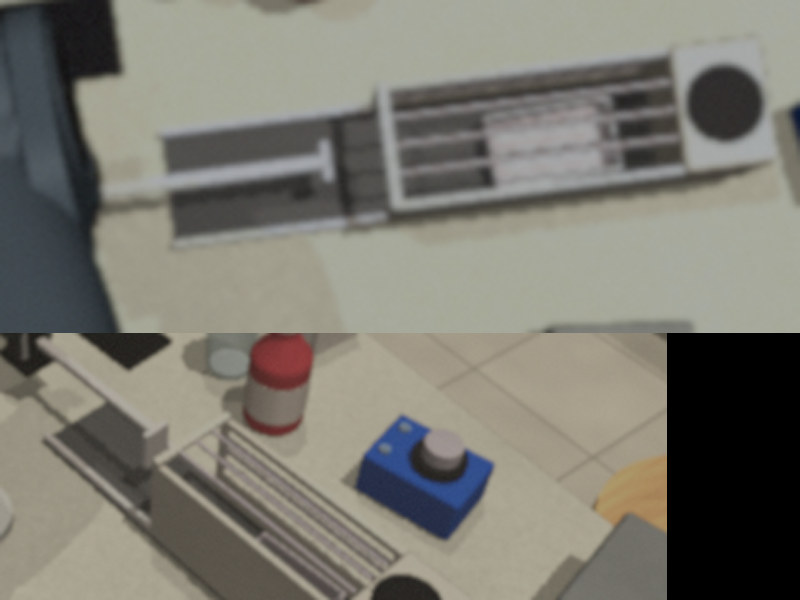

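Run:
```python
from h import *
np.set_printoptions(precision=1,suppress=True)
A=lambda x,y:(225+x/3.3333,170+y/3.3333)
d=np.array([np.cos(np.radians(YD)),np.sin(np.radians(YD))]); n=np.array([-d[1],d[0]])
D=lambda p:np.array([(p[:2]-M)@d,(p[:2]-M)@n])
for nm,p,z in[("blade",(326,162),91),("blade far",(324,142),91),("blade near",(329,183),91),("shaft",(110,188),88),("shaft2",(310,164),88),("railend+",(162,133),15),("railend-",(172,245),15),("rail+",(360,110),15),("rail-",(380,219),15),("mouth+",(379,88),115),("mouth-",(398,212),115),("roof+",(675,54),115),("roof-",(683,171),115),("bl+",(758,40),115),("bl-",(772,160),115),
 ("tray",(487,113),31),("tray",(488,188),31),("tray far+",(607,95),31),("tray far-",(618,165),31)]:
    print(nm,D(plane("top",A(*p),z)))
```

```text
blade [-43.8  -2.1]
blade far [-43.3  13.2]
blade near [-43.7 -18.2]
shaft [-208.3    0.1]
shaft2 [-55.9  -1.7]
railend+ [-168.    46.5]
railend- [-171.5  -43.3]
rail+ [-9. 44.]
rail- [ -5.  -44.6]
mouth+ [ 2.1 45.1]
mouth- [  3.5 -48.8]
roof+ [225.1  41.4]
roof- [218.  -46.4]
bl+ [288.4  43.7]
bl- [285. -47.]
tray [89.4 26.3]
tray [ 81.8 -32.8]
tray far+ [185.6  28. ]
tray far- [186.1 -28.2]
```

Everything agrees to within 2–4 mm: the blade is near the axis (y about −2) and the tray's centre is at dryer x ≈ 136, y ≈ −2. I'll run in above the tray, then lower.

>>> {"api": "drive_tool", "payload": {
  "moves": [
    [[0.001,0.03,0],0],
    [[0.001,0.06,0],0],
    [[0.001,0.09,0],0],
    [[0,0.12,0],0],
    [[0,0.145,0],0],
    [[0,0.16,0],0],
    [[0,0.162,0],0],
    [[0,0.162,0],0],
    [[0,0.162,0],0]
  ]
}}

```text
clock: 10.28
position: [582.7, -35.2, 62.3]
tool_rot: [-3.135, -0.199, 0.0]
force: [-0.1, -0.4, -1.6]
gripper_width: 23.3
```

Run:
```python
from h import *
blade(120,0,12)
t=viewer.capture("top");s=viewer.capture("side")
a=cv2.resize(t[170:270,265:465],(800,400),interpolation=cv2.INTER_CUBIC)
cv2.imwrite("pics/c6.png",a)
```

```text
pos [582.7 -35.2  62.3] yaw 7.28 tilt [-2.e-04  1.e-04 -1.e+00] shift [ 0.0003 -0.0016  0.0326] turn 0.0013 F [-0.1 -0.4 -1.6] clock 10.275
```

View pics/c6.png

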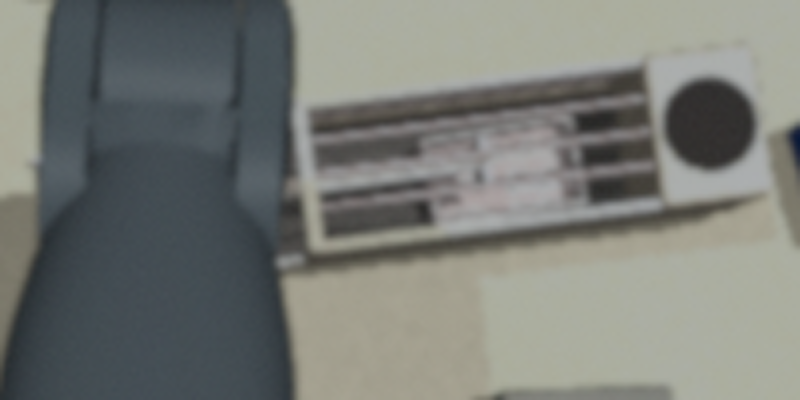

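The blade shows at about (478,165), well inside the tray's outline, which runs from x 425 to 585. I'll lower it.

>>> {"api": "drive_tool", "payload": {
  "moves": [
    [[0,0,0.012],0],
    [[0,0,0.022],0],
    [[0,0,0.028],0],
    [[0,0,0.031],0],
    [[0,0,0.032],0],
    [[0,0,0.032],0]
  ]
}}

```text
clock: 11.12
position: [582.9, -36.2, 30.4]
tool_rot: [3.135, 0.198, 0.0]
force: [0.1, -1.6, -1.6]
gripper_width: 23.1
```

>>> {"api": "drive_tool", "payload": {
  "moves": [
    [[0,-0.01,0],0],
    [[0,-0.02,0],0],
    [[0,-0.028,0],0],
    [[0,-0.035,0],0],
    [[0,-0.042,0],0],
    [[0,-0.05,0],0],
    [[0,-0.06,0],0],
    [[0,-0.07,0],0],
    [[0,-0.08,0],0],
    [[0,-0.09,0],0]
  ]
}}

```text
clock: 12.38
position: [571.4, 53.9, 30.3]
tool_rot: [3.135, 0.198, -0.0]
force: [0.2, -1.8, -0.7]
gripper_width: 23.5
```

Run:
```python
from h import *
blade(-115,0,12.7)
```

```text
pos [571.4  53.9  30.3] yaw 7.22 tilt [-1.e-04 -1.e-04 -1.e+00] shift [ 5.000e-04 -1.467e-01 -1.000e-04] turn 0.0004 F [ 0.2 -1.8 -0.7] clock 12.375
```

>>> {"api": "drive_tool", "payload": {
  "moves": [
    [[0,-0.015,0],0],
    [[0,-0.03,0],0],
    [[0,-0.045,0],0],
    [[0,-0.06,0],0],
    [[0,-0.075,0],0],
    [[0,-0.09,0],0],
    [[0,-0.105,0],0],
    [[0,-0.12,0],0],
    [[0,-0.135,0],0],
    [[0,-0.147,0],0]
  ]
}}

```text
clock: 13.62
position: [552.9, 200.0, 30.3]
tool_rot: [3.135, 0.198, -0.0]
force: [-0.2, -0.6, -0.6]
gripper_width: 22.9
```

Run:
```python
from h import *
blade(-115,0,12.7)
t=viewer.capture("top");s=viewer.capture("side")
a=cv2.resize(t[170:270,225:425],(800,400),interpolation=cv2.INTER_CUBIC)
cv2.imwrite("pics/c7.png",a)
```

```text
pos [552.9 200.   30.3] yaw 7.24 tilt [-0.e+00 -1.e-04 -1.e+00] shift [ 0.0004  0.0006 -0.0001] turn 0.0006 F [-0.2 -0.6 -0.6] clock 13.625
```

View pics/c7.png

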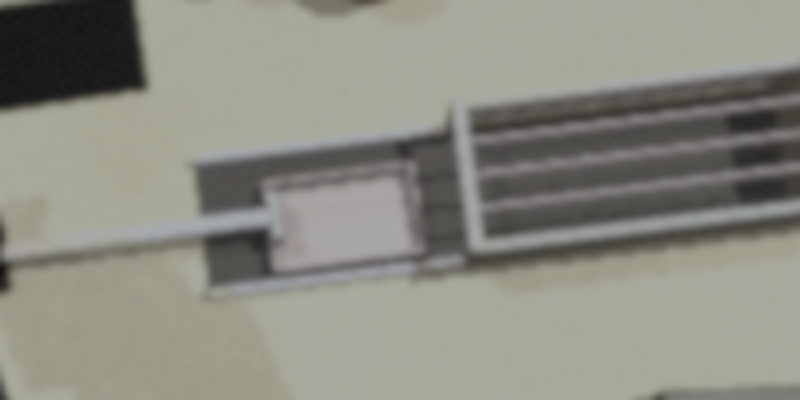

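Run:
```python
from h import *
np.set_printoptions(precision=1,suppress=True)
A=lambda x,y:(225+x/4,170+y/4)
d=np.array([np.cos(np.radians(YD)),np.sin(np.radians(YD))]); n=np.array([-d[1],d[0]])
D=lambda p:np.array([(p[:2]-M)@d,(p[:2]-M)@n])
P=[D(plane("top",A(*p),31)) for p in[(263,182),(412,163),(422,252),(272,273)]]
print(*P,np.mean(P,0)); print([D(plane("top",A(*p),z)) for p,z in[((195,162),15),((210,294),15)]])
```

```text
[-124.4   23.7] [-25.6  23.3] [-27.  -35.8] [-126.2  -36.6] [-75.8  -6.4]
[array([-167.8,   44.9]), array([-169.1,  -43.6])]
```

Tray at x ≈ −76, y ≈ −6, flat and square. I'll draw it 10 mm more, back the blade off the wall and lift out.

>>> {"api": "drive_tool", "payload": {
  "moves": [
    [[0,-0.005,0],0],
    [[0,-0.01,0],0],
    [[0,-0.01,0],0],
    [[0,-0.006,0],0],
    [[0,-0.003,0],0],
    [[0,-0.003,-0.02],0],
    [[0,-0.003,-0.045],0],
    [[0,-0.003,-0.055],0],
    [[0,-0.003,-0.055],0]
  ]
}}

```text
clock: 14.85
position: [553.1, 201.9, 85.7]
tool_rot: [-3.135, -0.197, -0.002]
force: [0.6, 0.2, -1.4]
gripper_width: 23.1
```

Run:
```python
from h import *
go(509.8,349.8,85,-4.6)
```

```text
pos [553.1 201.9  85.7] yaw 7.2 tilt [ 1.1e-03  3.0e-04 -1.0e+00] shift [-0.0244 -0.1521  0.0007] turn 0.206 F [ 0.6  0.2 -1.4] clock 14.85
```

>>> {"api": "drive_tool", "payload": {
  "moves": [
    [[0,-0.04,0],0],
    [[0,-0.08,0],0],
    [[-0.01,-0.12,0],0.1],
    [[-0.024,-0.152,0],0.206],
    [[-0.024,-0.152,0.02],0.206],
    [[-0.024,-0.152,0.04],0.206],
    [[-0.024,-0.152,0.055],0.206],
    [[-0.024,-0.152,0.06],0.206],
    [[-0.024,-0.152,0.06],0.206]
  ]
}}

```text
clock: 15.98
position: [509.7, 349.6, 25.0]
tool_rot: [3.139, -0.126, -0.001]
force: [0.6, -0.1, -1.3]
gripper_width: 23.7
```

Run:
```python
from h import *
go(509.8,349.8,17.7,-4.6)
```

```text
pos [509.7 349.6  25. ] yaw -4.6 tilt [-5.e-04 -4.e-04 -1.e+00] shift [ 0.     -0.0002  0.0073] turn 0.0 F [ 0.6 -0.1 -1.3] clock 15.975
```

>>> {"api": "drive_tool", "payload": {
  "moves": [
    [[0,0,0.003],0],
    [[0,0,0.005],0],
    [[0,0,0.006],0],
    [[0,0,0.007],0],
    [[0,0,0.0075],0],
    [[0,0,0.0075],0]
  ]
}}

```text
clock: 16.73
position: [509.8, 349.8, 17.8]
tool_rot: [3.139, -0.126, -0.0]
force: [0.3, 0.6, -1.7]
gripper_width: 23.3
```

>>> {"api": "drive_tool", "payload": {
  "moves": [
    [[0,0,0.0005],0],
    [[0,0,0.001],0],
    [[0,0,0.001],0]
  ]
}}

```text
clock: 17.1
position: [509.8, 349.8, 17.7]
tool_rot: [-3.139, 0.126, -0.001]
force: [-1.8, -1.3, 8.2]
gripper_width: 23.1
```

Contact: force has gone from −1.7 to +8.2 N. Releasing and rising.

>>> {"api": "drive_tool", "payload": {
  "moves": [
    [[0,0,-0.0005],0],
    [[0,0,-0.0005],0],
    [[0,0,-0.0005],0],
    [[0,0,-0.0005],0],
    [[0,0,-0.0005],0],
    [[0,0,-0.0005],0]
  ],
  "fingers": 1
}}

```text
clock: 17.85
position: [509.8, 349.8, 17.3]
tool_rot: [3.139, -0.126, -0.0]
force: [0.4, -0.7, -0.2]
gripper_width: 85.2
```

>>> {"api": "drive_tool", "payload": {
  "moves": [
    [[0,0,-0.015],0],
    [[0,0,-0.04],0],
    [[0,0,-0.08],0],
    [[0,0,-0.14],0],
    [[-0.1,-0.1,-0.2],0],
    [[-0.2,-0.15,-0.2],0],
    [[-0.2,-0.15,-0.2],0],
    [[-0.2,-0.15,-0.2],0],
    [[-0.2,-0.15,-0.2],0],
    [[-0.2,-0.15,-0.2],0]
  ]
}}

```text
clock: 19.1
position: [322.0, 515.6, 218.1]
tool_rot: [-3.139, 0.123, -0.001]
force: [0.6, -0.1, -0.1]
gripper_width: 85.3
```

Run:
```python
from h import *
print(monitor.get_state()["gripper_width"])
t=viewer.capture("top");s=viewer.capture("side")
a=cv2.resize(t[170:310,140:440],(800,373),interpolation=cv2.INTER_CUBIC)
b=cv2.resize(s[150:290,180:480],(486,227),interpolation=cv2.INTER_CUBIC)
c=cv2.resize(s[335:415,290:370],(227,227),interpolation=cv2.INTER_CUBIC)
o=np.zeros((600,800,3),np.uint8);o[:373]=a;o[373:,:486]=b;o[373:,500:727]=c
cv2.imwrite("pics/c8.png",o)
```

```text
85.30131459472462
```

View pics/c8.png

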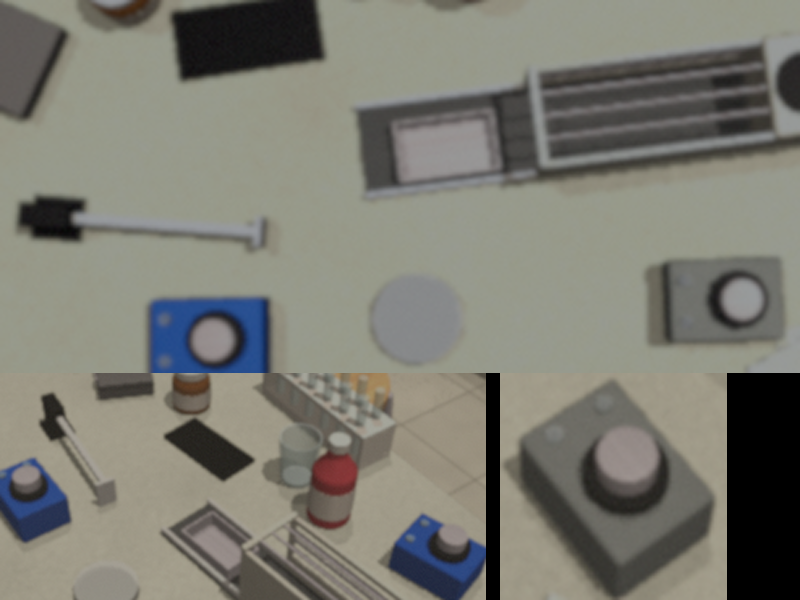

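The tray is flat on the apron, with its centre at about (446,146). The rake stands upright at (145,222), well clear of the dryer. The plunger is up and the bystanders haven't moved. I'll check the tray's position numerically and then hand in.

Run:
```python
from h import *
d=np.array([np.cos(np.radians(YD)),np.sin(np.radians(YD))]); n=np.array([-d[1],d[0]])
P=[plane("top",(140+x/2.6667,170+y/2.6667),31)[:2]-M for x,y in[(390,120),(495,108),(502,172),(397,186)]]
p=np.mean(P,0); x,y=p@d,p@n; print(x,y)
c=tri((140+742/2.6667,170+299/2.6667),(290+(626-500)/2.8375,335+(460-373)/2.8375)); print("plunger",c)
if -115<x<-60 and abs(y)<18: order.close_job(); print("handed in")
```

```text
-84.63706532628564 -6.67715189387518
plunger (array([ 424.51544764, -311.02509261,   77.00518287]), np.float64(0.9387680161769562))
the job is handed in; nothing more can be done
handed in
```

The job is handed in at about 19 s of the 72 s allowed. No verdict came back, so what follows is from my own checks.

**What I did:** I pressed the grey console's plunger to its hard stop (34 N, TCP 11.6 mm below the measured cap top) and released it. I took the rake by its handle, lowered the blade into the tray deep in the tunnel and drew the tray out. The rake went back upright where it had stood.

**Last checks:**
- **Tray:** it looks flat, with its centre 85 mm out from the mouth and about 7 mm off the middle line; the limits are 52–122 mm and 22 mm.
- **Rake:** it looks upright in both views and is clear of the dryer. It made contact with the bench at its original height before I let go.
- **Bystanders:** none in the final crops looks moved, by eye.

**One disagreement:** the plunger cap measured 77 mm high at the end against 82 mm at the start. I put this down to picking pixels in a coarse crop, since the pictures show it up, but I didn't check it separately. The same 82 mm start reading is why the hard stop came at 11.6 mm rather than 14 mm. I took full travel from the abrupt rise in force, not from the measured depth.

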